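Run the bench mixer from its three controls

TASK

Run the bench mixer with your fingers, in this order: switch it on by pushing the raised half of the rocker right down so that the rocker tips over, push the round key fully in so that it stays in, then press the wide bar fully down and keep it down. The mixer runs only while the bar is held, so the program finishes while still holding the bar down, with the rocker still on and the round key still in. Each control may be pressed only when the one before it is set, and the small loose things around the mixer are not to be picked up or knocked about.

Things in the scene. Friction and masses are not known exactly. Their poses are not given: they have to be found in the camera images.
- mixer: white bench mixer, fixed to the worktop: a flat deck 110 mm (x) by 250 mm (y), its top 30 mm above the worktop, carrying three plug-in control blocks; behind it (+x) a motor housing 110 x 124 x 74 mm with a black rubber cup on top, highest point 109 mm, between x = 53 and 163 mm. Origin: centre of the deck's underside at worktop height; x points from the deck to the cup, z up. The deck may be turned by up to 0.3 rad from the world axes.
- rocker_module: a grey plug-in block 90 mm along the mixer's x, 66 mm along its y and 20 mm high, on the deck; origin at the centre of its underside (30 mm above the worktop), axes parallel to the mixer's. The three blocks stand 78 mm apart in a row along the mixer's y, in any order. It carries the black V-shaped rocker, 72 mm long along x and 32 mm wide, pivoting about a y line 30 mm above the block's underside (60 mm above the worktop).
- rocker (a joint): rocker tilt: 0 = off (half nearer the robot, at -x, raised; far half level), 0.40 rad = on (near half level, far half raised). It has friction only (about 3 N at the press point) and stays where it is left; on counts from 0.33. Starts between 0 and 0.05.
- rocker_end (a point): place to press on the rocker: on the top of its near (-x) half, 28 mm from the pivot line along that half (the half ends 37 mm from it). It starts about 75 mm above the worktop and lies 64 mm above it when the rocker is on.
- key_module: a grey plug-in block 90 mm along the mixer's x, 66 mm along its y and 20 mm high, on the deck; origin at the centre of its underside (30 mm above the worktop), axes parallel to the mixer's. The three blocks stand 78 mm apart in a row along the mixer's y, in any order. It carries the black round key, 34 mm in diameter, standing 18 mm proud of the block.
- key (a joint): travel of the round key: 0 = out, 8 mm (0.008) = fully in. It goes in against about 3 N of friction and stays in; in counts from 6 mm. Starts within 1 mm of out.
- key_top (a point): centre of the round key's flat top, 68 mm above the worktop when out, 60 mm when in.
- bar_module: a grey plug-in block 90 mm along the mixer's x, 66 mm along its y and 20 mm high, on the deck; origin at the centre of its underside (30 mm above the worktop), axes parallel to the mixer's. The three blocks stand 78 mm apart in a row along the mixer's y, in any order. It carries the black wide bar, 54 mm along y and 24 mm along x, standing 18 mm proud of the block.
- bar (a joint): travel of the bar: 0 = up, 8 mm (0.008) = fully down. A spring pushes it up again with 2 N at the start and 6 N fully down; down counts from 6 mm.
- bar_top (a point): centre of the bar's flat top, 68 mm above the worktop when up, 60 mm when down.
- dropper: loose small dropper bottle, 25 mm wide and 67 mm high, left of the motor housing; origin at the centre of its underside. Bystander.
- glass_vial: loose small clear vial, 15 mm wide and 40 mm high, right of the motor housing; origin at the centre of its underside. Bystander.
- film_roll: loose roll, 52 mm wide and 50 mm high, right of the motor housing; origin at the centre of its underside. Bystander.
- small_box: loose small black box, 26 x 36 x 27 mm, in front of the deck; origin at the centre of its underside. Bystander.
- tape_ring: loose tape ring, 94 mm across and 48 mm high, right of the deck; origin at the centre of its underside. Bystander.

How it is judged:
On the way, in this order (a step that is already met when the one before it is completed fails the run):
1. the rocker is tipped to on (value of joint rocker above 0.33 rad), for 0.2 s.
2. the round key is in (value of joint rocker above 0.33 rad and value of joint key above 0.006 m), for 0.2 s.
3. the bar is pressed down by the fingers (all of step 2 and value of joint bar above 0.006 m and contact force between the fingers and bar_module above 1 N), for 0.2 s.
At the end, for the whole second after the job is handed in: The rocker is on (joint over 0.33 of 0.40 rad), the round key is in (over 6 of 8 mm), and the bar is held down (over 6 of 8 mm) by the fingers pressing on it with more than 1 N (all of step 3); the arm keeps its last pose, push and grip.
It fails at once if the round key is pushed in while the rocker is not on (value of joint key above 0.004 m and value of joint rocker below 0.3 rad).
It fails at once if the bar is pressed while the rocker is not on or the round key is not in (value of joint bar above 0.003 m and (value of joint rocker below 0.3 rad or value of joint key below 0.0055 m)).
It fails at once if a loose bystander is picked up, knocked over or moved more than 30 mm (distance of any of dropper, glass_vial, film_roll, small_box, tape_ring from where it was at the start of the episode above 0.03 m or height (world z) of any of dropper, glass_vial, film_roll, small_box, tape_ring above 0.015 m or angle between any of dropper, glass_vial, film_roll, small_box, tape_ring's own z axis and vertical above 0.5 rad).
It also fails if it takes over 38 s, if anything falls off the work surface, if the arm or the gripper's body presses on something with over 40 N, if the wrist force passes 120 N, or if a joint passes its speed limit or range.

ROBOT

A 6-joint arm with a two-finger parallel gripper is mounted at the origin on a cart in front of the work surface, level with it; the furniture and walls round the work are solid. World frame = base frame: x ahead of the robot, y to its left, z up, the work surface at z = 0. Lengths are in m, angles in rad, forces in N, time in s.
With the tool pointing down it reaches from about 0.325 to 0.75 m from the base axis. Payload 7.6 kg.
Tool frame: the origin (TCP) lies midway between the tips of the shut fingers; the grasp point (between the pads) lies 19 mm behind it; z points along the fingers, x is the direction in which the jaws open and shut, and the axes are right-handed (so a half turn about z gives the same grasp; the last joint's range is limited). The gripper opens to 85 mm and grips with 20 to 120 N. Pads are 22 mm wide; open, the fingers measure 114 mm over their backs; the gripper's body (76 mm by 85 mm) begins 54 mm behind the grasp point. The pads swing forward as they close: fully open they stand 13 mm farther back than shut.
Start: joints at [-1.336, 0.052, 1.401, -0, 1.689, -0.07], TCP at [0.158, -0.501, 0.231] pointing down, gripper open.
Joint ranges: [-2.9, 2.9], [-0.91, 2.17], [0.12, 2.37], [-1.06, 4.2], [0.26, 2.73], [-2.93, 2.93]. Speed limits (rad/s): [2.57, 2.57, 3.01, 3.14, 3.14, 3.14].

INTERFACE

Orientations are given as a unit quaternion [w, x, y, z].
In Python, from bench import ctrl gives the robot as it stands.
- The arm moves only by the shell command python3 -m handwheel 'ROWS' [FORCE]. ROWS is text: rows parted by semicolons, each of 5 numbers parted by spaces: the shift along the tool's x, y, z in cm, then the turn about the tool's z in degrees, then the finger opening in cm, from 0 to 8.54. A call has 1 to 5 rows; each row shifts and turns the pose as measured when the row begins, along the tool's axes as they then stand; what a row does not reach is not made up. A row lasts 1/8 s, in which the tool goes at most 62.5 mm and 10.7 degrees, less where a joint would pass 70% of its speed; a pose out of reach is approached as far as the arm can. A call with a gripper value outside its range is refused whole. The fingers move at their own pace and stop on an object; FORCE is the grip in N (left out, the last holds). Time passes only in rows, so rows that do not move let the fingers close. It gives the time, the measured TCP pose, the force and the opening at its end, in the units of the state.
- ctrl.state(): the state, without advancing time (a new reading comes with each control period).
- ctrl.get_image(name): name is "side" or "top" or "wrist"; returns a dict with "pixels" (384x512x3 uint8, red, green, blue), "fx", "fy", "cx", "cy" (pixels), "eye" and "rotation" of the camera in the world; the wrist camera has in their place "tool_from_camera" (4x4, takes a point from camera to tool coordinates, whose origin is the TCP and whose axes are the tool frame's). Camera axes: x right, y up, looking along -z (the intrinsics and any distortion apply to the point x, -y, -z); pixel columns grow to the right and rows downward; lengths in m; the calibration is good to about 2 mm. A picture is of the moment at which its call begins: read the wrist's pose just before it. There is no depth.
- ctrl.sign_off(): hands the job in, once; it reports no verdict.
The state is a dict: "clock": time; "joint_positions": joint angles; "qvel": joint speeds; "tau": joint torques, N m; "ee_pos": TCP position; "tcp_rot": TCP orientation; "force": force on the tool from outside, world axes, zero at the start; "wrist_torque": the same for the moment, N m; "grip_width": opening from 0.0 (shut) to 1.0 (fully open).
Only numpy, scipy, OpenCV 4.12 (cv2) and the standard library are available. Lean on these libraries where they do the work, as an engineer would, in place of code of your own. Each camera call takes 0.05 s, during which the arm holds its last target.

## Working session

There is one attempt and no reset: what is moved stays moved. The work goes in short steps, Python scripts to look and compute and a shell command to move; the robot and the scene stay as the last step left them, time stands still between calls to the robot, and variables do not carry over. Pictures are saved under pics/ and viewed, and the job is handed in when it is done.

```bash
mkdir -p pics; ls; python3 - <<'E'
from bench import ctrl
import cv2
s=ctrl.state();print(s)
for n in("top","side"):
    d=ctrl.get_image(n)
    cv2.imwrite(f"pics/{n}0.png",cv2.resize(d["pixels"][:,:,::-1],(800,600),interpolation=cv2.INTER_CUBIC))
    print({k:v for k,v in d.items() if k!="pixels"})
E
```

```text
pics
{'clock': 0.0, 'joint_positions': array([-1.33631058e+00,  5.28447481e-02,  1.40173918e+00, -1.64072730e-05,
        1.68860344e+00, -7.03260000e-02]), 'qvel': array([-0.00060253,  0.00031789,  0.00031934,  0.0008134 ,  0.00020417,
       -0.00036926]), 'tau': array([-6.96473999e-04, -3.81671333e+01, -3.60184407e+01, -1.56771439e-04,
        6.11568539e-03,  1.17390326e-05]), 'ee_pos': array([ 0.15749286, -0.50049947,  0.23046096]), 'tcp_rot': array([-5.09475361e-04,  8.06260178e-01, -5.91560555e-01, -6.13410514e-04]), 'force': array([ 0.20481193, -0.41757905, -0.22466348]), 'wrist_torque': array([-0.04453721, -0.00185581,  0.09664118]), 'grip_width': 0.9984578990562962}
{'fx': 400.8016566877939, 'fy': 400.8016566877939, 'cx': 258.69180380317147, 'cy': 188.00475094483974, 'eye': array([ 0.44023163, -0.21975014,  0.93325391]), 'rotation': array([-0.69471813, -0.05302792,  0.05778008,  0.71499386])}
{'fx': 466.04179261842654, 'fy': 466.04179261842654, 'cx': 265.8095736192696, 'cy': 182.4594590610841, 'eye': array([ 0.31519527, -0.97391955,  0.46888097]), 'rotation': array([ 0.84622797,  0.51194433, -0.0852102 , -0.12062521])}
```

View pics/top0.png

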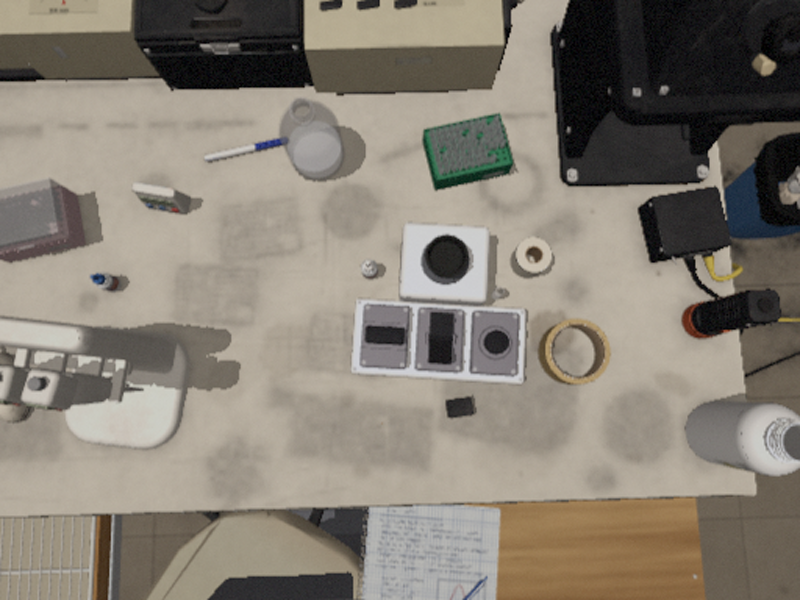

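View pics/side0.png

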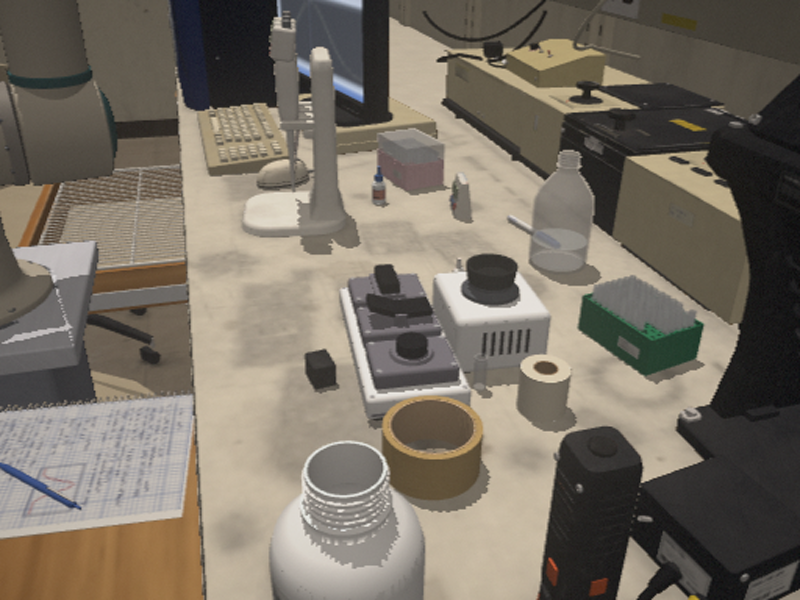

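The top view shows, from left to right, the bar at about (386,335), the rocker at (440,337) and the key at (497,342), in the 800-px picture. The motor housing is above them, the box below at (460,407), and the tape ring to the right. Next I enlarge the deck.

```bash
cat > h.py <<'E'
import numpy as np
from scipy.spatial.transform import Rotation as R
def rot(q): return R.from_quat([q[1],q[2],q[3],q[0]])
def pix2z(d,u,v,z):
    ray=rot(d["rotation"]).apply([(u-d["cx"])/d["fx"],-(v-d["cy"])/d["fy"],-1])
    t=(z-d["eye"][2])/ray[2]; return d["eye"]+t*ray
def proj(d,p):
    c=rot(d["rotation"]).inv().apply(np.array(p)-d["eye"])
    return d["cx"]+d["fx"]*c[0]/-c[2], d["cy"]-d["fy"]*c[1]/-c[2]
E
python3 - <<'E'
from bench import ctrl
import cv2
for n,(x0,y0,w,h) in (("top",(215,135,190,142)),("side",(185,150,140,105))):
    im=ctrl.get_image(n)["pixels"][y0:y0+h,x0:x0+w,::-1]
    cv2.imwrite(f"pics/{n}1.png",cv2.resize(im,(w*800//w,h*800//w),interpolation=cv2.INTER_CUBIC))
E
```

```text
(no output)
```

View pics/top1.png

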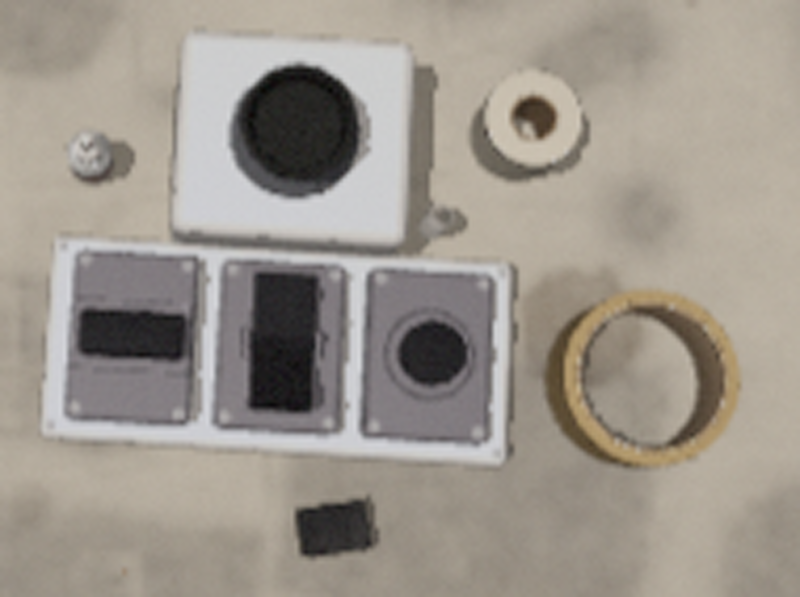

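View pics/side1.png

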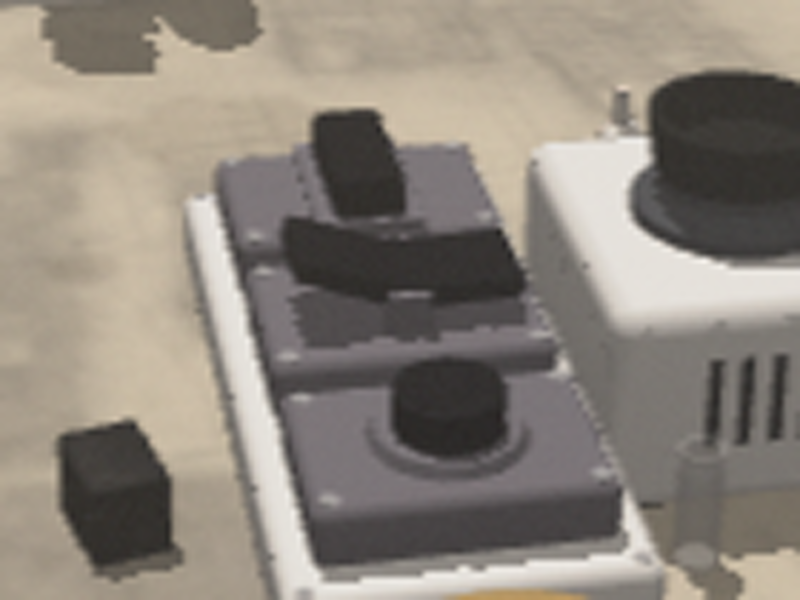

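The crop shows the key top at (433,352), the bar at (133,334), and the rocker from (286,273) to (280,410). The deck corners are at (57,238), (515,262), (508,463) and (43,436).

```bash
python3 - <<'E'
from bench import ctrl
from h import *
d=ctrl.get_image("top");e=ctrl.get_image("side")
f=lambda X,Y,z:pix2z(d,X/4.2105-.5+215,Y/4.2105-.5+135,z)
g=lambda X,Y,z:pix2z(e,X/5.714-.5+185,Y/5.714-.5+150,z)
c=[f(*p,.03) for p in((57,238),(515,262),(508,463),(43,436))]
print(np.round(c,4), np.mean(c,0)); 
for i in range(4):print(np.linalg.norm(c[i]-c[i-1]))
print("yaw", np.degrees([np.arctan2(c[0][0]-c[1][0],-(c[0][1]-c[1][1])),np.arctan2(*(lambda v:(v[1],v[0]))(c[0]-c[3]))]))
K=f(433,352,.068);B=f(133,334,.068)
print("key",K,"side",g(448,373,.068),"bar",B,"side",g(345,130,.068),"d",np.linalg.norm(K-B), "yaw",np.degrees(np.arctan2((B-K)[0]*-1,(B-K)[1])))
print("rocker near end",f(280,410,.079),"far",f(286,273,.062),"pivot",f(285,338,.062), "midKB",(K+B)/2)
for n,p,z in (("box",(333,528),.027),("ringc",(652,378),.048),("ring left",(566,375),.048),("cup",(300,125),.109),("housing front L",(172,235),.104),("hfr",(410,246),.104),("vial",(450,215),.04)): print(n,f(*p,z))
E
```

```text
[[ 0.578  -0.1579  0.03  ]
 [ 0.5579 -0.4051  0.03  ]
 [ 0.4505 -0.3949  0.03  ]
 [ 0.4719 -0.1487  0.03  ]] [ 0.51456543 -0.27664843  0.03      ]
0.10654296644223629
0.2479694864725168
0.10782530367055967
0.24720376931945023
yaw [175.33779396  -4.98440384]
key [ 0.50755716 -0.3523803   0.068     ] side [ 0.50964025 -0.34783233  0.068     ] bar [ 0.52123408 -0.19868458  0.068     ] side [ 0.5209999  -0.18741371  0.068     ] d 0.1543030525065185 yaw -5.08518445968201
rocker near end [ 0.47970778 -0.27205742  0.079     ] far [ 0.55132385 -0.27890415  0.062     ] pivot [ 0.51746585 -0.27708645  0.062     ] midKB [ 0.51439562 -0.27553244  0.068     ]
box [ 0.41923184 -0.30092019  0.027     ]
ringc [ 0.49218777 -0.46957616  0.048     ]
ring left [ 0.49505576 -0.42456483  0.048     ]
cup [ 0.61957117 -0.28556092  0.109     ]
housing front L [ 0.56660986 -0.22012824  0.104     ]
hfr [ 0.55772189 -0.33817128  0.104     ]
vial [ 0.58297619 -0.36962543  0.04      ]
```

```bash
cat > go.py <<'E'
import sys
from bench import ctrl
from h import *
s=ctrl.state(); t=np.array([float(a) for a in sys.argv[1:4]])
r=rot(s["tcp_rot"]); x=r.apply([1,0,0])
yaw=np.degrees(np.arctan2(x[1],x[0])); turn=(yaw+95+180)%360-180
dt=r.inv().apply(t-s["ee_pos"])*100
print("clock",s["clock"],"tcp",np.round(s["ee_pos"],4),"tilt",np.round(r.apply([0,0,1]),3),"F",np.round(s["force"],1),"grip",round(s["grip_width"],3))
print("need cm",np.round(dt,2),"turn",round(turn,1))
E
python3 go.py .4885 -.2745 .2
```

```text
clock 0.3 tcp [ 0.1575 -0.5007  0.231 ] tilt [-0.  0. -1.] F [-0.7  0.   0.5] grip 1.002
need cm [-11.65 -38.36   3.11] turn 22.5
```

```bash
python3 -m handwheel '0 0 0 7.5 0; 0 0 0 7.5 0; 0 0 0 7.5 0'; python3 go.py .4885 -.2745 .2
```

```text
clock: 0.68
ee_pos: [0.1575, -0.5006, 0.2307]
tcp_rot: [0.0, -0.671, 0.741, 0.0]
force: [-0.1, 0.6, 0.2]
grip_width: 0.377
clock 0.675 tcp [ 0.1575 -0.5006  0.2307] tilt [-0.     0.001 -1.   ] F [-0.1  0.6  0.2] grip 0.377
need cm [-25.78 -30.69   3.09] turn -0.7
```

```bash
python3 -m handwheel '-3.2 -3.8 0 0 0; -3.2 -3.8 0 0 0; -3.2 -3.8 0 0 0; -3.2 -3.8 0 0 0; -3.2 -3.8 0 0 0'; python3 go.py .4885 -.2745 .15
```

```text
clock: 1.3
ee_pos: [0.3661, -0.3584, 0.2302]
tcp_rot: [0.0, -0.668, 0.744, 0.001]
force: [-0.8, -1.1, -0.1]
grip_width: -0.003
clock 1.3 tcp [ 0.3661 -0.3584  0.2302] tilt [-0.     0.001 -1.   ] F [-0.8 -1.1 -0.1] grip -0.003
need cm [ -9.66 -11.27   8.03] turn -1.2
```

```bash
python3 -m handwheel '-3.2 -3.7 1.5 -0.5 0; -3.2 -3.7 1.5 -0.5 0; -2 -2.5 2 0 0; 0 0 2 0 0'; python3 go.py .4885 -.2745 .1
python3 - <<'E'
from bench import ctrl
from h import *
import cv2
s=ctrl.state();d=ctrl.get_image("wrist")
cv2.imwrite("pics/w1.png",cv2.resize(d["pixels"][:,:,::-1],(800,600),interpolation=cv2.INTER_CUBIC))
T=np.array(d["tool_from_camera"]);print(np.round(T,3),d["fx"],d["cx"],d["cy"],[k for k in d])
# project expected points
r=rot(s["tcp_rot"])
for n,p in (("key",(.5076,-.3535,.068)),("bar",(.5214,-.199,.068)),("rend",(.4885,-.2745,.075)),("pivot",(.5146,-.2766,.062))):
    q=np.linalg.inv(T)@np.append(r.inv().apply(np.array(p)-s["ee_pos"]),1)
    print(n,np.round([800/512*(d["cx"]+d["fx"]*q[0]/-q[2]),800/512*(d["cy"]-d["fy"]*q[1]/-q[2])],0))
E
```

```text
clock: 1.8
ee_pos: [0.4794, -0.2799, 0.1601]
tcp_rot: [0.001, -0.676, 0.737, -0.002]
force: [0.0, 0.1, -0.8]
grip_width: -0.003
clock 1.8 tcp [ 0.4794 -0.2799  0.1601] tilt [ 0.003 -0.001 -1.   ] F [ 0.   0.1 -0.8] grip -0.003
need cm [-0.62 -0.84  6.01] turn 0.1
[[ 1.    -0.     0.     0.002]
 [-0.    -0.947 -0.322 -0.082]
 [ 0.     0.322 -0.947 -0.142]
 [ 0.     0.     0.     1.   ]] 294.9601977874201 258.0836970144192 187.23025865088815 ['pixels', 'fx', 'fy', 'cx', 'cy', 'tool_from_camera']
key [538. 234.]
bar [236. 233.]
rend [388. 286.]
pivot [388. 231.]
```

View pics/w1.png

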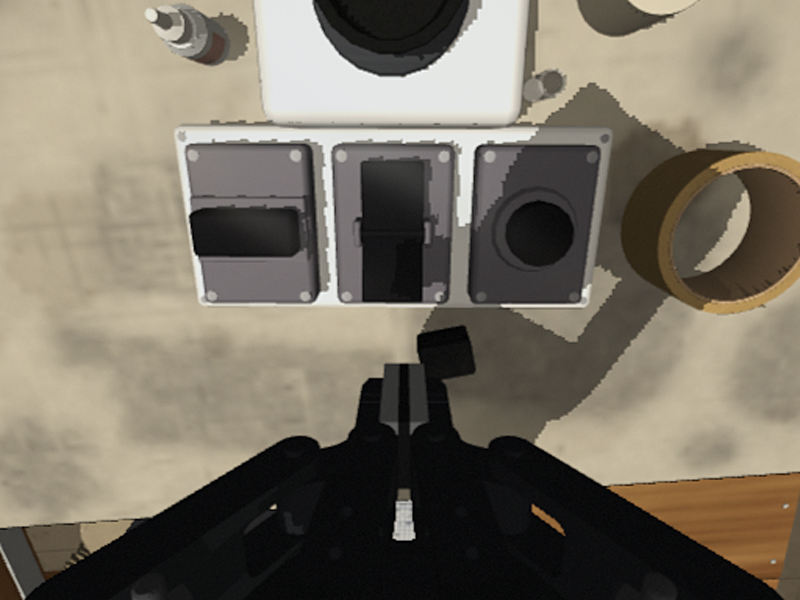

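The wrist view agrees with my estimates: key at (539,233), rocker pivot at (392,231), bar at about (245,232). The jaws are square to the deck, so I move above the rocker end.

```bash
python3 -m handwheel '-0.5 -0.85 3 0 0; 0 0 3 0 0; 0 0 0 0 0'; python3 go.py .4875 -.275 .08
```

```text
clock: 2.22
ee_pos: [0.4865, -0.2756, 0.096]
tcp_rot: [-0.0, -0.676, 0.737, 0.001]
force: [0.3, -0.6, 0.1]
grip_width: 0.004
clock 2.225 tcp [ 0.4865 -0.2756  0.096 ] tilt [-0.002  0.001 -1.   ] F [ 0.3 -0.6  0.1] grip 0.004
need cm [-0.07 -0.09  1.6 ] turn 0.0
```

```bash
python3 -m handwheel '0 0 1 0 0; 0 0 1 0 0; 0 0 0.8 0 0; 0 0 0.7 0 0; 0 0 0.5 0 0'; python3 go.py .4875 -.275 .061
```

```text
clock: 2.85
ee_pos: [0.4881, -0.2779, 0.0631]
tcp_rot: [0.0, -0.675, 0.738, -0.003]
force: [-22.5, 12.6, 45.1]
grip_width: 0.002
clock 2.85 tcp [ 0.4881 -0.2779  0.0631] tilt [ 0.004 -0.004 -1.   ] F [-22.5  12.6  45.1] grip 0.002
need cm [-0.29  0.09  0.21] turn -0.0
```

The tool stopped hard at z = 63 mm, which is the expected height with the rocker on. I'll lift off and check.

```bash
python3 -m handwheel '0 0 -0.2 0 0; 0 0 -2 0 0; 0 0 -2.5 0 0; 0 0 -2.5 0 0;0 0 0 0 0'; python3 go.py .5078 -.3535 .1
python3 - <<'E'
from bench import ctrl
import cv2
d=ctrl.get_image("wrist");cv2.imwrite("pics/w2.png",cv2.resize(d["pixels"][:,:,::-1],(800,600),interpolation=cv2.INTER_CUBIC))
im=ctrl.get_image("side")["pixels"][150:255,185:325,::-1]
cv2.imwrite("pics/side2.png",cv2.resize(im,(800,600),interpolation=cv2.INTER_CUBIC))
E
```

```text
clock: 3.48
ee_pos: [0.4884, -0.2777, 0.1368]
tcp_rot: [0.001, -0.675, 0.737, -0.004]
force: [-0.9, -0.2, -0.6]
grip_width: -0.005
clock 3.475 tcp [ 0.4884 -0.2777  0.1368] tilt [ 0.006 -0.004 -1.   ] F [-0.9 -0.2 -0.6] grip -0.005
need cm [ 7.37 -2.57  3.72] turn -0.0
```

View pics/w2.png

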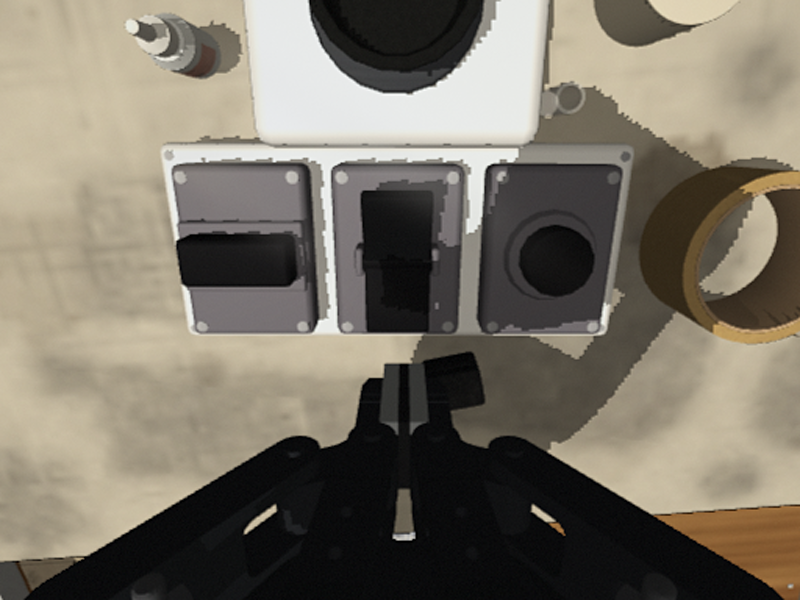

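View pics/side2.png

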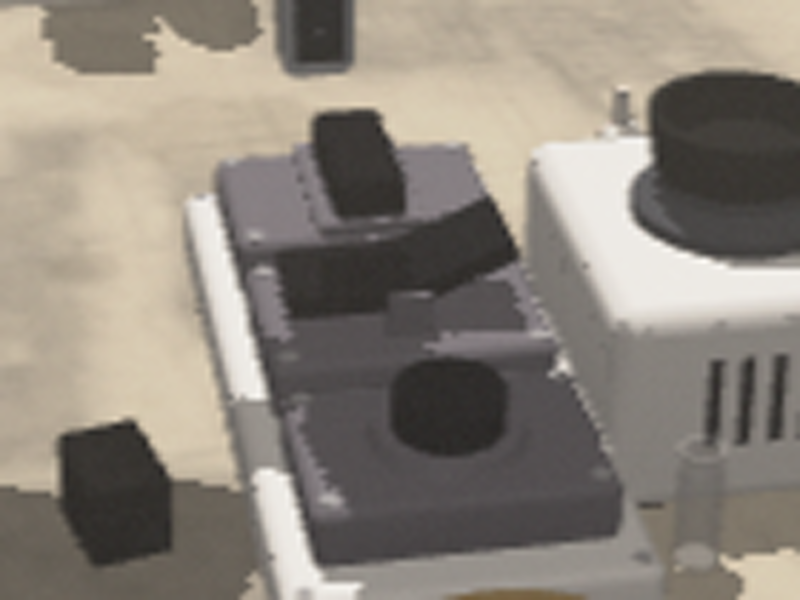

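In the side view the near half is level and the far half raised (end at about (500,230)), so the rocker is fully on. Next is the key.

```bash
python3 -m handwheel '3.7 -1.25 0 0 0; 3.7 -1.25 0 0 0; 0 0 2 0 0; 0 0 1.5 0 0;0 0 0 0 0'; python3 go.py .5078 -.3535 .069
```

```text
clock: 4.2
ee_pos: [0.5036, -0.3525, 0.0886]
tcp_rot: [-0.001, -0.676, 0.737, 0.005]
force: [-0.4, -0.4, 0.3]
grip_width: 0.003
clock 4.2 tcp [ 0.5036 -0.3525  0.0886] tilt [-0.007  0.006 -1.   ] F [-0.4 -0.4  0.3] grip 0.003
need cm [ 0.08 -0.44  1.96] turn 0.0
```

```bash
python3 -m handwheel '0.1 -0.5 0.8 0 0; 0 0 0.8 0 0; 0 0 0.7 0 0; 0 0 0.5 0 0; 0 0 0.3 0 0'; python3 go.py .5078 -.3535 .06
```

```text
clock: 4.82
ee_pos: [0.5097, -0.3538, 0.0599]
tcp_rot: [-0.0, -0.676, 0.737, 0.003]
force: [-9.4, 6.2, 22.1]
grip_width: -0.0
clock 4.825 tcp [ 0.5097 -0.3538  0.0599] tilt [-0.005  0.004 -1.   ] F [-9.4  6.2 22.1] grip -0.0
need cm [-0.01  0.19 -0.01] turn 0.1
```

The tip is at 59.9 mm with 22 N of resistance, so the key is fully in. I'll lift off and check.

```bash
python3 -m handwheel '0 0 0 0 0; 0 0 -2 0 0; 0 0 -2.5 0 0; 0 0 -2.5 0 0;0 0 0 0 0'; python3 go.py .5214 -.199 .1
python3 - <<'E'
from bench import ctrl
import cv2
im=ctrl.get_image("side")["pixels"][150:255,185:325,::-1]
cv2.imwrite("pics/side3.png",cv2.resize(im,(800,600),interpolation=cv2.INTER_CUBIC))
E
```

```text
clock: 5.45
ee_pos: [0.5107, -0.3544, 0.1361]
tcp_rot: [0.0, -0.676, 0.737, 0.001]
force: [-0.6, -0.4, -0.6]
grip_width: 0.0
clock 5.45 tcp [ 0.5107 -0.3544  0.1361] tilt [-0.001  0.001 -1.   ] F [-0.6 -0.4 -0.6] grip 0.0
need cm [-15.57   0.26   3.63] turn 0.1
```

View pics/side3.png

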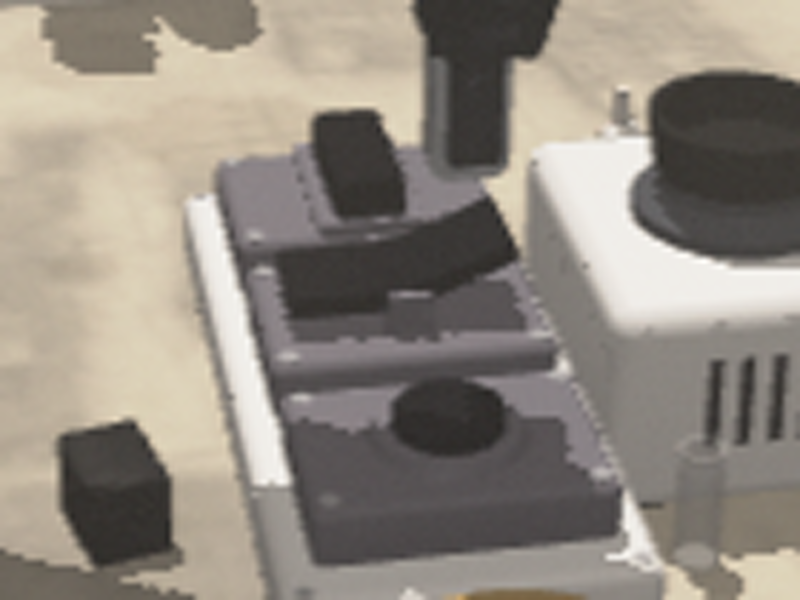

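The key (450,415) now stands visibly lower, and the rocker is still on. On to the bar, keeping the tool high across the rocker.

```bash
python3 -m handwheel '-5.2 0.1 0 0 0; -5.2 0.1 0 0 0; -5 0.1 0 0 0; 0 0 1.5 0 0;0 0 0 0 0'; python3 go.py .5214 -.199 .09
```

```text
clock: 6.12
ee_pos: [0.5177, -0.1955, 0.1128]
tcp_rot: [-0.002, -0.676, 0.737, 0.006]
force: [0.5, 0.3, -0.6]
grip_width: -0.001
clock 6.125 tcp [ 0.5177 -0.1955  0.1128] tilt [-0.011  0.007 -1.   ] F [ 0.5  0.3 -0.6] grip -0.001
need cm [ 0.33 -0.43  2.27] turn 0.0
```

```bash
python3 -m handwheel '0.3 -0.4 1.5 0 0; 0 0 1 0 0; 0 0 0 0 0'; python3 go.py .5214 -.199 .06
```

```text
clock: 6.5
ee_pos: [0.5206, -0.2013, 0.0848]
tcp_rot: [-0.002, -0.674, 0.738, 0.007]
force: [0.5, 0.1, -0.3]
grip_width: -0.003
clock 6.5 tcp [ 0.5206 -0.2013  0.0848] tilt [-0.013  0.008 -1.   ] F [ 0.5  0.1 -0.3] grip -0.003
need cm [-0.22 -0.1   2.48] turn -0.2
```

```bash
python3 - <<'E'
from bench import ctrl
import cv2
im=ctrl.get_image("wrist")["pixels"][:,:,::-1]
cv2.imwrite("pics/w4.png",cv2.resize(im,(800,600),interpolation=cv2.INTER_CUBIC))
E
```

```text
(no output)
```

View pics/w4.png

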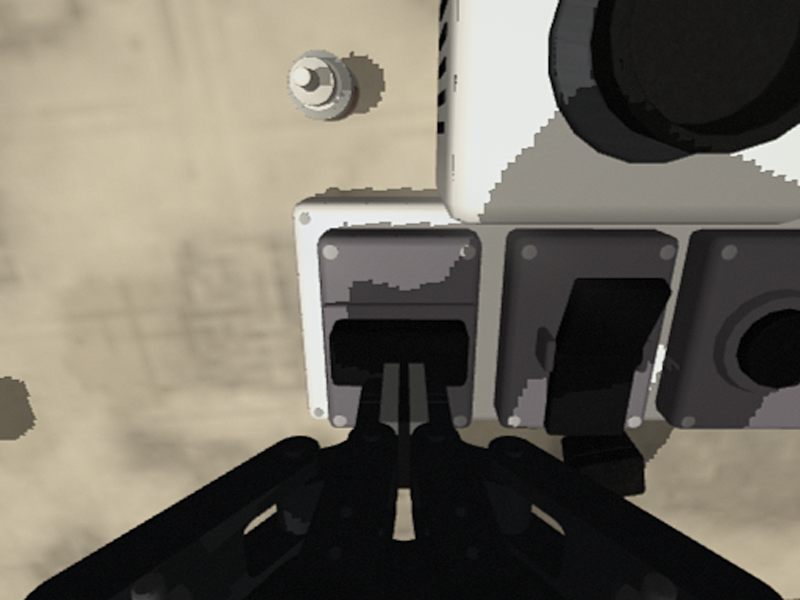

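The fingers are centred over the bar (bar from x 330 to 468, fingers at about 404). Pressing now.

```bash
python3 -m handwheel '-0.1 -0.1 1 0 0; 0 0 0.8 0 0; 0 0 0.6 0 0; 0 0 0.5 0 0; 0 0 0.3 0 0'; python3 go.py .5214 -.199 .06
```

```text
clock: 7.18
ee_pos: [0.5228, -0.2011, 0.0598]
tcp_rot: [-0.002, -0.674, 0.738, 0.005]
force: [-13.2, 5.8, 22.4]
grip_width: 0.004
clock 7.175 tcp [ 0.5228 -0.2011  0.0598] tilt [-0.009  0.005 -1.   ] F [-13.2   5.8  22.4] grip 0.004
need cm [-0.2   0.16 -0.02] turn -0.2
```

```bash
python3 -m handwheel '0 0 0.3 0 0; 0 0 0.3 0 0; 0 0 0.3 0 0'; python3 go.py .5214 -.199 .06
python3 - <<'E'
from bench import ctrl
import cv2
im=ctrl.get_image("side")["pixels"][130:250,175:335,::-1]
cv2.imwrite("pics/side5.png",cv2.resize(im,(800,600),interpolation=cv2.INTER_CUBIC))
for i in range(4): ctrl.get_image("top")
print(ctrl.state()["ee_pos"],ctrl.state()["force"])
E
```

```text
clock: 7.55
ee_pos: [0.5227, -0.2011, 0.0598]
tcp_rot: [-0.002, -0.675, 0.738, 0.004]
force: [-11.9, 3.5, 21.9]
grip_width: 0.002
clock 7.55 tcp [ 0.5227 -0.2011  0.0598] tilt [-0.008  0.004 -1.   ] F [-11.9   3.5  21.9] grip 0.002
need cm [-0.19  0.15 -0.02] turn -0.2
[ 0.52274457 -0.20107722  0.05981671] [-12.45158337   3.94102645  20.89400749]
```

View pics/side5.png

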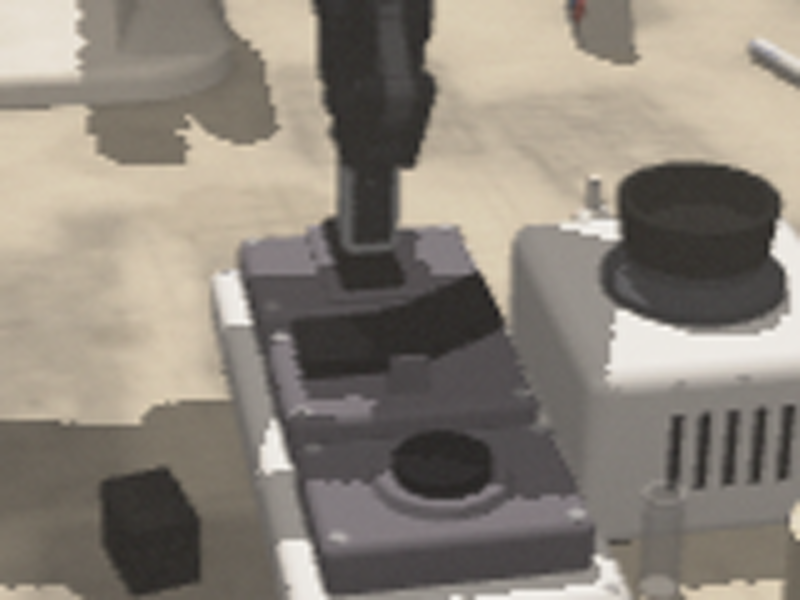

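The bar is down under the fingers at (370,245), the rocker is on, the key is in, and the push holds steady at about 21 N.

```bash
python3 -c "
from bench import ctrl
print(ctrl.sign_off(), ctrl.state()['ee_pos'], ctrl.state()['force'])"
```

```text
the job is handed in; nothing more can be done
the job is handed in; nothing more can be done
```

I switched the rocker on, pushed the round key in, then pressed the bar down and handed the job in at about 7.8 s while still holding it. The hand-in gave no verdict, and my last line asking for the state after it returned nothing.

- **Rocker:** pressing stopped at 63 mm (expected 64 mm) with 45 N of upward force. The pictures afterwards showed the near half level and the far half raised.
- **Key:** pressing stopped at 59.9 mm (expected 60 mm), and it looked in and stayed in.
- **Bar:** the tip held steady at 59.8 mm (expected 60 mm), pushing with about 21 N. The last side picture, taken during the hold, showed the rocker on, the key in and the bar down.
- **Loose things:** the box, vial and dropper showed no movement in the pictures I viewed. I did not measure any of the five, and the tape ring and film roll were out of view or cut off in the last picture.

No check failed. The one disagreement was the bar's y position, where the side and top cameras differed by about 11 mm. I used the top camera's value, and the wrist picture confirmed it.

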